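# Lock the tuning chuck that holds the whistle

## Task

One of the two tuning chucks on the stall counter holds an upright maple whistle, the other only a short dust plug. Turn the lock collar of the chuck with the whistle clockwise by its paddles, past the stiff sprung catch, until it snaps fully home at its locked mark and stays there, then let go. Leave the other collar open, the whistle and the plug in their bores, and the other goods on the counter where they are.

Things in the scene. Friction and masses are not known exactly. Their poses are not given: they have to be found in the camera images.
- left_chuck: the left tuning chuck, fixed, same as the other: dark steel plate 150 x 150 x 12 mm, round sleeve 96 mm across and 64 mm high with a 29 mm bore (floor 12 mm up). Origin: underside centre, on the upright collar axis; z up, x to the catch at the locked mark: a steel housing 84 to 108 mm from the axis, 40 mm high, whose sprung roller plunger presses in on the collar's rim.
- left_collar (a joint): lock collar's angle, rad: aluminium, 120 mm across, 20-48 mm up. 0 open, grows clockwise from above; 2.60 end stop, locked. Starts at 0-0.7. Turns easily (0.12 N m) to 2.23, where its tooth meets the plunger; 0.9-1.0 N m (10-11 N at a paddle) takes it over the crest at 2.40, resistance drops, the plunger snaps in behind and holds it at 2.57-2.60. Let go before the crest, it is pushed back.
- left_tooth (a point): tip of the 12 mm round tooth on the rim of the collar of the left tuning chuck: 68 mm from the axis, 46 mm up. The point's x points outward from the axis. At collar angle 0 it lies 2.40 rad anticlockwise of the chuck's x axis; locked, 0.2 rad clockwise past it (past the plunger).
- left_paddle_a (a point): middle of grip paddle a of the left tuning chuck: upright aluminium plate 14 mm thick, 40 mm long radially, 58-106 mm above the counter, centred 92 mm from the axis (point 86 mm up), on an arm (top 60 mm up) of the grip ring above the collar. Site z up, y radial (outward at a), x across the plate. Unloaded, it stands a quarter turn anticlockwise of the tooth.
- left_paddle_b (a point): middle of paddle b of the left tuning chuck, same as paddle a, across from it on the same grip ring (y points inward here). The ring drives the collar through a torsion spring, 2 N m/rad, at most 0.8 rad: under load the paddles lead the collar, by 0.45-0.5 rad at the catch, so they must be taken past where they finally rest, and spring back in line when let go.
- right_chuck: the right tuning chuck, fixed, same as the other: dark steel plate 150 x 150 x 12 mm, round sleeve 96 mm across and 64 mm high with a 29 mm bore (floor 12 mm up). Origin: underside centre, on the upright collar axis; z up, x to the catch at the locked mark: a steel housing 84 to 108 mm from the axis, 40 mm high, whose sprung roller plunger presses in on the collar's rim.
- right_collar (a joint): lock collar's angle, rad: aluminium, 120 mm across, 20-48 mm up. 0 open, grows clockwise from above; 2.60 end stop, locked. Starts at 0-0.7. Turns easily (0.12 N m) to 2.23, where its tooth meets the plunger; 0.9-1.0 N m (10-11 N at a paddle) takes it over the crest at 2.40, resistance drops, the plunger snaps in behind and holds it at 2.57-2.60. Let go before the crest, it is pushed back.
- right_tooth (a point): tip of the 12 mm round tooth on the rim of the collar of the right tuning chuck: 68 mm from the axis, 46 mm up. The point's x points outward from the axis. At collar angle 0 it lies 2.40 rad anticlockwise of the chuck's x axis; locked, 0.2 rad clockwise past it (past the plunger).
- right_paddle_a (a point): middle of grip paddle a of the right tuning chuck: upright aluminium plate 14 mm thick, 40 mm long radially, 58-106 mm above the counter, centred 92 mm from the axis (point 86 mm up), on an arm (top 60 mm up) of the grip ring above the collar. Site z up, y radial (outward at a), x across the plate. Unloaded, it stands a quarter turn anticlockwise of the tooth.
- right_paddle_b (a point): middle of paddle b of the right tuning chuck, same as paddle a, across from it on the same grip ring (y points inward here). The ring drives the collar through a torsion spring, 2 N m/rad, at most 0.8 rad: under load the paddles lead the collar, by 0.45-0.5 rad at the catch, so they must be taken past where they finally rest, and spring back in line when let go.
- whistle: the honey-coloured maple whistle that stands loose and upright in the bore of one of the two chucks: 150 mm long, 26 mm across at most, its top 162 mm above the counter. Origin: centre of its foot, z along it.
- plug: the oak dust plug that stands in the bore of the other chuck: 40 mm mushroom head, its top 86 mm above the counter. Origin: centre of its foot, z along it.
- stand: oak stand with six upright grooves, 240 x 60 mm, 155 mm high with its back board, fixed. Origin: centre of its underside; long side along its y, the grooves' open side to its -x.
- spare0: a maple whistle like the one in the chuck, standing in a groove of the stand, to be left alone. Origin: centre of its foot.
- spare1: a maple whistle like the one in the chuck, standing in a groove of the stand, to be left alone. Origin: centre of its foot.
- spare2: a maple whistle like the one in the chuck, standing in a groove of the stand, to be left alone. Origin: centre of its foot.
- ocarina: round terracotta ocarina, 82 mm across, 64 mm high, loose, bystander. Origin: centre of its underside.
- tuning_peg: bone tuning peg lying on the counter, 92 mm long, 24 mm high, loose, bystander. Origin: underside near its middle.
- punch: squat black iron punch, 60 mm across, 74 mm high, loose, bystander. Origin: centre of its underside.
- wax_tin: round tin of wax, 60 mm across, 55 mm high, loose, bystander. Origin: centre of its underside.
Not all that is in view belongs to the job. Leave any green look-alike of the whistle alone. Of the things shaped like the plug, the wooden one is meant.

How it is judged (in metres and radians):
At the end, for the whole second after the job is handed in: The collar round the whistle rests past its catch (angle above 2.52 rad), the other is still open (below 0.95 rad), both at rest; the whistle stands in its bore, within 20 mm of the axis, foot below 22 mm, tilted less than 0.2 rad; the plug's foot is below 22 mm (((horizontal distance between whistle and left_chuck below 0.02 m and value of joint left_collar above 2.52 rad and value of joint right_collar below 0.95 rad) or (horizontal distance between whistle and right_chuck below 0.02 m and value of joint right_collar above 2.52 rad and value of joint left_collar below 0.95 rad)) and height (world z) of each of whistle, plug below 0.022 m and angle between whistle's own z axis and vertical below 0.2 rad and linear speed of whistle below 0.03 m/s and velocity of joint left_collar between -0.05 and 0.05 rad/s and velocity of joint right_collar between -0.05 and 0.05 rad/s); the robot touches nothing.
It fails at once if the collar of the chuck with the dust plug is turned past 1.1 rad ((horizontal distance between whistle and left_chuck below 0.02 m and value of joint right_collar above 1.1 rad) or (horizontal distance between whistle and right_chuck below 0.02 m and value of joint left_collar above 1.1 rad)).
It fails at once if the whistle in the chuck is pulled out or tipped over 0.35 rad (height (world z) of whistle above 0.05 m or angle between whistle's own z axis and vertical above 0.35 rad).
It fails at once if another article on the counter is moved more than 40 mm (distance of any of spare0, spare1, spare2, ocarina, tuning_peg, punch, wax_tin from where it was at the start of the episode above 0.04 m).
It also fails if it takes over 64 s, if anything falls off the work surface, if the arm or the gripper's body presses on something with over 40 N, if the wrist force passes 120 N, or if a joint passes its speed limit or range.

## Robot

A 7-joint arm with a two-finger parallel gripper is mounted at the origin on the work surface. World frame = base frame: x ahead of the robot, y to its left, z up, the work surface at z = 0. Lengths are in m, angles in degrees, forces in N, time in s.
With the tool pointing down it reaches from about 0.425 to 0.875 m from the base axis. Payload 4.7 kg.
Tool frame: the origin (TCP) lies between the finger pads; the fingertips stand env.finger_overhang ahead of it and the grasp point (between the pads) lies 5 mm behind it (env.finger_overhang is the distance from the TCP to the fingertips, in m); z points along the fingers, y is the line along which they close (so a half turn about z gives the same grasp; the last joint's range is limited). The gripper opens to 87 mm and grips with 3 to 60 N. Pads are 19 mm wide; open, the fingers measure 117 mm over their backs; the gripper's body (75 mm by 190 mm) begins 51 mm behind the grasp point.
Start: joints at [69.964, 18.392, -4.016, 83.108, 1.295, 78.541, -3.26], TCP at [0.231, -0.607, 0.209] pointing down, gripper open.
Joint ranges: [-163.93, 163.93], [-17.29, 119.83], [-79.2, 71.16], [3.27, 140.29], [-89.18, 269.18], [5.43, 117.66], [-154.24, 154.24]. Speed limits (degrees/s): [147.25, 147.25, 180, 180, 180, 180, 180].

## Interface

Orientations are given as [roll, pitch, yaw] about the fixed x, y, z axes, in that order (R = Rz(yaw) Ry(pitch) Rx(roll)).
In Python, from cell import telemetry, eyes, env, models gives the robot as it stands. The module is installed in compiled form; this text tells all that it offers.
- The arm moves only by the tool drive_tool, never from a script. Its arguments are lists of equal length, an entry for each row: "angular": the turn, a rotation vector about the tool's x, y, z in rad, a list of three; "delta_pos": the shift along the tool's x, y, z in cm, a list of three; "gripper": the finger opening in cm, from 0 to 8.7. A call has 1 to 20 rows; each row shifts and turns the commanded pose from where the row before left it, along the tool's axes as they then stand; what a row does not reach is not made up. A row lasts 1/10 s, in which the tool goes at most 50 mm and 8.59 degrees, less where a joint would pass 70% of its speed; a pose out of reach is approached as far as the arm can. A call with a gripper value outside its range is refused whole. The fingers move at their own pace and stop on an object; "squeeze" is the grip in N (left out, the last holds). Time passes only in rows, so rows that do not move let the fingers close. It gives the time, the measured TCP pose, the force, the opening and the grip force at its end, in the units of the state.
- telemetry.get_obs(): the state, without advancing time (a new reading comes with each control period).
- eyes.read_camera(name): name is "side" or "top" or "wrist"; returns a dict with "pixels" (420x560x3 uint8, red, green, blue), "mtx" (3x3 intrinsics, pixels), "D" ([k1, k2, p1, p2, k3] as OpenCV has them; the pictures are not rectified), "origin" and "orientation" of the camera in the world. Camera axes: x right, y down, z forward; pixel columns grow to the right and rows downward; lengths in m; the calibration is good to about 2 mm. A picture is of the moment at which its call begins. There is no depth.
- env.sign_off(): hands the job in; it is judged then, once.
Trained networks look in a picture, given as the dict that the camera call returned (one of the last four; its "shot" number tells which), for a name from the list of things; names that differ only in an ending like _2 or _b are one class to them, and where a whole thing is asked for, a point or a joint stands for the part that bears it (a point fixed in the world has none). Each returns a list of dicts, best first, with "p" (0 to 1); they miss things now and then, are a little off and sometimes report something else, mostly with a low value. They report only what shows in the picture. A call takes as long as a camera call. They do not tell look-alikes from the thing itself.
- models.search_frame(picture, target): "centre" ([column, row] in pixels, amid what is visible of it).
- models.cut_out(picture, target): "pixels" (420x560 bool, what is visible of it) and "centre" ([column, row] in pixels, amid what is visible of it).
The state is a dict: "time_s": time; "qpos": joint angles; "joint_velocities": joint speeds; "effort": joint torques, N m; "tool_pos": TCP position; "tool_rot": TCP orientation; "force": force on the tool from outside, world axes, zero at the start; "wrist_torque": the same for the moment, N m; "grip_width": finger opening in m; "grasp_force": force on a finger pad.
Only numpy, scipy, OpenCV 4.12 (cv2) and the standard library are available. Lean on these libraries where they do the work, as an engineer would, in place of code of your own. Each camera call takes 0.05 s, during which the arm holds its last target. There are 200 camera calls.

## Working session

There is one attempt and no reset: what is moved stays moved. The work goes in short steps, Python scripts to look and compute and a tool call to move; the robot and the scene stay as the last step left them, time stands still between calls to the robot, and variables do not carry over. Pictures are saved under pics/ and viewed, at most 10 in all, crops included, and the job is handed in when it is done.

Besides the shell and the picture viewer there is one more tool, called after "Call:" by a JSON object that holds its "method" and its "body", one argument or row to a line. drive_tool: Moves the arm, as the interface text tells. Its arguments: {"type":"object","properties":{"angular":{"type":"array","items":{"type":"array","items":{"type":"number"}}},"delta_pos":{"type":"array","items":{"type":"array","items":{"type":"number"}}},"gripper":{"type":"array","items":{"type":"number"}},"squeeze":{"type":"number"}},"required":["angular","delta_pos","gripper"]}

```bash
mkdir -p pics; python3 - <<'E'
from cell import telemetry, eyes, env, models
import cv2,numpy as np
print(env.finger_overhang); o=telemetry.get_obs(); print(o['time_s'],o['tool_pos'],o['tool_rot'],o['force'])
for n in ['top','side']:
    p=eyes.read_camera(n); cv2.imwrite(f'pics/{n}0.png',p['pixels'][:,:,::-1]); print(n,p['origin'],np.round(p['orientation'],3).tolist(),p['mtx'].tolist(),p['D'])
    for t in ['whistle','plug','left_chuck','left_tooth','left_paddle_a','stand','ocarina','tuning_peg','punch','wax_tin','left_collar']:
        print(t,[(np.round(d['centre']).tolist(),round(d['p'],2)) for d in models.search_frame(p,t)][:6])
E
```

```text
0.014
0.0 [ 0.23103141 -0.60693968  0.20767681] [-1.79891442e+02  4.18004266e-03  2.08451323e+01] [-0.49484232  0.30261719  0.68420074]
top [ 0.29560579 -0.1267448   1.555901  ] [-170.041, -0.331, -89.645] [[522.965337517123, 0.0, 273.4895177280992], [0.0, 522.965337517123, 203.89941191915452], [0.0, 0.0, 1.0]] [-0.19403786  0.          0.          0.          0.        ]
whistle [([140.0, 168.0], 0.66), ([230.0, 225.0], 0.65), ([168.0, 276.0], 0.49)]
plug [([291.0, 224.0], 0.66), ([299.0, 282.0], 0.57), ([309.0, 169.0], 0.5)]
left_chuck [([164.0, 226.0], 0.81)]
left_tooth [([168.0, 210.0], 0.62), ([284.0, 227.0], 0.59)]
left_paddle_a [([142.0, 216.0], 0.74)]
stand [([396.0, 218.0], 0.85)]
ocarina [([258.0, 136.0], 0.63)]
tuning_peg [([229.0, 226.0], 0.79)]
punch [([234.0, 165.0], 0.59)]
wax_tin [([116.0, 151.0], 0.76)]
left_collar [([148.0, 234.0], 0.94), ([146.0, 216.0], 0.27)]
side [ 0.25116696 -0.76764388  0.98279719] [-141.353, 0.46, -27.376] [[447.8420655553243, 0.0, 274.00722918741883], [0.0, 447.8420655553243, 211.74854220192017], [0.0, 0.0, 1.0]] [0.00312533 0.         0.         0.         0.        ]
whistle [([156.0, 175.0], 0.79), ([197.0, 137.0], 0.47)]
plug [([323.0, 238.0], 0.81), ([253.0, 241.0], 0.59), ([196.0, 285.0], 0.54), ([332.0, 189.0], 0.49)]
left_chuck [([204.0, 162.0], 0.65)]
left_tooth [([201.0, 167.0], 0.71)]
left_paddle_a [([200.0, 156.0], 0.9)]
stand [([256.0, 242.0], 0.72), ([333.0, 353.0], 0.56)]
ocarina [([332.0, 190.0], 0.89), ([233.0, 206.0], 0.34)]
tuning_peg [([237.0, 208.0], 0.73), ([201.0, 163.0], 0.28)]
punch [([289.0, 180.0], 0.73)]
wax_tin [([253.0, 106.0], 0.7)]
left_collar [([198.0, 162.0], 0.96)]
```

View pics/top0.png

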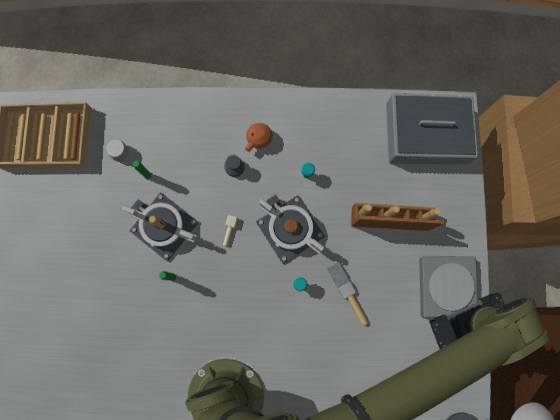

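View pics/side0.png

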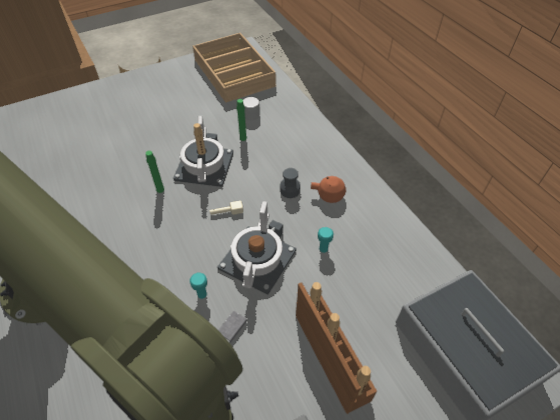

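The left chuck (top 162,225; side 203,157) holds the honey-coloured whistle. The ones at top (142,170) and (168,276) are green look-alikes. The wooden plug sits in the right chuck (291,227), and the teal ones at (308,170) and (300,284) are look-alikes. I'll confirm this in an enlarged crop with the measurements.

```bash
cat > h.py <<'E'
from cell import telemetry, eyes, env, models
import cv2,numpy as np
from scipy.spatial.transform import Rotation as R
def rot(p): return R.from_euler('xyz',p['orientation'],degrees=True).as_matrix()
def w(p,uv,z):
    n=cv2.undistortPoints(np.array([[uv]],float),np.array(p['mtx']),np.array(p['D']))[0,0]
    d=rot(p)@np.r_[n,1]; o=np.array(p['origin']); return o+d*(z-o[2])/d[2]
def px(p,X):
    X=np.atleast_2d(X); c=(X-p['origin'])@rot(p)
    return cv2.projectPoints(c,np.zeros(3),np.zeros(3),np.array(p['mtx']),np.array(p['D']))[0][:,0]
def crop(p,u,v,s,name,k=8):
    cv2.imwrite(name,cv2.resize(p['pixels'][v-s:v+s,u-s:u+s,::-1],None,fx=k,fy=k,interpolation=cv2.INTER_CUBIC))
E
python3 - <<'E'
from h import *
p=eyes.read_camera('top'); q=eyes.read_camera('side')
a=cv2.resize(p['pixels'][187:263,120:210],(540,456),interpolation=2)
b=cv2.resize(q['pixels'][110:190,160:250],(255,227),interpolation=2)
c=np.zeros((456,800,3),np.uint8); c[:,:540]=a; c[:227,542:797]=b
cv2.imwrite('pics/c1.png',c[:,:,::-1])
for n,uv,z in [('stand',(397,218),.08),('wax',(116,148),.05),('green1',(139,165),.1),('green2',(166,276),.1),('punch',(234,165),.07),('peg',(229,228),.02),('Lchuckplate',(163,227),.012),('Lring',(160,224),.06),('Rring',(291,227),.06)]:
    print(n,np.round(w(p,uv,z),3))
for pic,nm in((p,'top'),(q,'side')):
  for t in ['left_paddle_a','left_collar','left_tooth','left_chuck','whistle']:
    for d in models.cut_out(pic,t)[:2]:
        ys,xs=np.nonzero(d['pixels']); print(nm,t,np.round(d['centre'],1),round(d['p'],2),xs.min(),xs.max(),ys.min(),ys.max(),len(xs))
E
```

```text
stand [ 0.516 -0.491  0.08 ]
wax [0.729 0.346 0.05 ]
green1 [0.663 0.257 0.1  ]
green2 [0.345 0.165 0.1  ]
punch [ 0.671 -0.017  0.07 ]
peg [ 0.492 -0.003  0.02 ]
Lchuckplate [0.494 0.197 0.012]
Lring [0.497 0.196 0.06 ]
Rring [ 0.491 -0.185  0.06 ]
top left_paddle_a [141.3 218. ] 0.56 123 194 203 245 780
top left_paddle_a [227.6 226.2] 0.47 224 237 215 244 203
top left_collar [165.6 207.2] 0.73 123 196 202 245 830
top left_tooth [143.5 227.5] 0.9 123 194 202 246 842
top left_tooth [155.7 221.3] 0.55 149 163 216 227 114
top left_chuck [164.8 228.5] 0.89 123 195 194 260 2623
top whistle [166.9 276.1] 0.66 160 175 271 280 119
top whistle [155.1 223.3] 0.62 149 164 216 228 135
side left_paddle_a [199.7 157.7] 0.73 180 223 116 180 613
side left_collar [200.9 163.6] 0.89 179 223 116 181 887
side left_collar [253.1 239.2] 0.49 249 264 235 251 218
side left_tooth [202.9 165.4] 0.92 179 224 116 181 925
side left_chuck [205.2 164.1] 0.75 173 233 116 186 2253
side whistle [153.2 172.5] 0.88 146 163 151 192 350
side whistle [245.9 120.8] 0.86 236 247 99 140 307
```

View pics/c1.png

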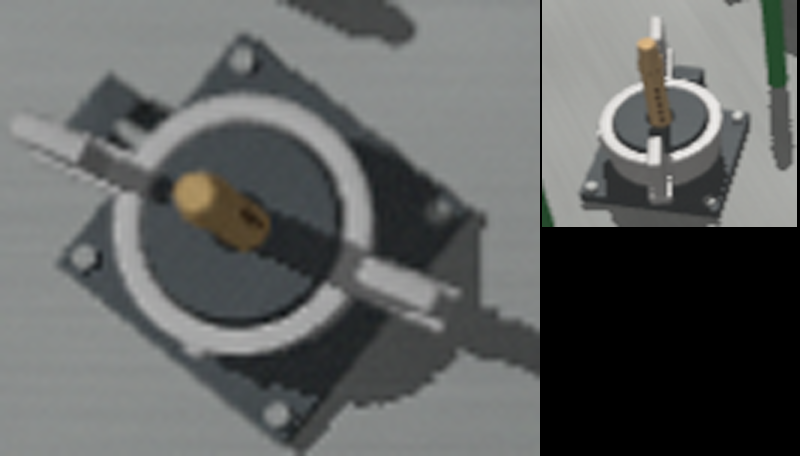

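The enlarged crop confirms that the whistle in the left chuck is maple: its top is at crop (195,190), and the catch is at crop (120,110), upper left. Paddle b is at crop (60,140), paddle a at crop (405,285), and the tooth shows at crop (195,350). Both look-alikes beside it are green. I'll travel high over the left chuck.

Call:
{"method": "drive_tool", "body": {
  "angular": [
    [0, 0, 0],
    [0, 0, 0],
    [0, 0, 0],
    [0, 0, 0],
    [0, 0, 0],
    [0, 0, 0],
    [0, 0, 0],
    [0, 0, 0],
    [0, 0, 0],
    [0, 0, 0],
    [0, 0, 0],
    [0, 0, 0],
    [0, 0, 0]
  ],
  "delta_pos": [
    [0, 0, -4],
    [0, 0, -4],
    [0, 0, -4],
    [3.6, -2.45, 0],
    [3.6, -2.45, 0],
    [3.6, -2.45, 0],
    [3.6, -2.45, 0],
    [3.6, -2.45, 0],
    [3.6, -2.45, 0],
    [3.6, -2.45, 0],
    [3.6, -2.45, 0],
    [3.6, -2.45, 0],
    [3.6, -2.45, 0]
  ],
  "gripper": [8.7, 8.7, 8.7, 8.7, 8.7, 8.7, 8.7, 8.7, 8.7, 8.7, 8.7, 8.7, 8.7]
}}

```text
time_s: 3.1
tool_pos: [0.4813, -0.2489, 0.3291]
tool_rot: [179.9, -0.0, 20.8]
force: [0.7, -1.0, 0.1]
grip_width: 0.0867
grasp_force: 0.0
```

Call:
{"method": "drive_tool", "body": {
  "angular": [
    [0, 0, 0],
    [0, 0, 0],
    [0, 0, 0],
    [0, 0, 0],
    [0, 0, 0],
    [0, 0, 0],
    [0, 0, 0],
    [0, 0, 0],
    [0, 0, 0],
    [0, 0, 0],
    [0, 0, 0],
    [0, 0, 0]
  ],
  "delta_pos": [
    [1.86, -3.86, 0],
    [1.86, -3.86, 0],
    [1.86, -3.86, 0],
    [1.86, -3.86, 0],
    [1.86, -3.86, 0],
    [1.86, -3.86, 0],
    [1.86, -3.86, 0],
    [1.86, -3.86, 0],
    [1.86, -3.86, 0],
    [1.86, -3.86, 0],
    [1.86, -3.86, 0],
    [0, 0, 0]
  ],
  "gripper": [0, 0, 0, 0, 0, 0, 0, 0, 0, 0, 0, 0],
  "squeeze": 60
}}

```text
time_s: 4.3
tool_pos: [0.5184, 0.2268, 0.3287]
tool_rot: [-179.7, -0.0, 21.5]
force: [0.8, 0.4, 0.1]
grip_width: 0.0029
grasp_force: 0.0
```

Call:
{"method": "drive_tool", "body": {
  "angular": [
    [0, 0, -0.145],
    [0, 0, -0.145],
    [0, 0, -0.145],
    [0, 0, -0.145],
    [0, 0, -0.145],
    [0, 0, -0.145],
    [0, 0, -0.145],
    [0, 0, -0.145],
    [0, 0, -0.145],
    [0, 0, -0.145],
    [0, 0, -0.145],
    [0, 0, -0.145],
    [0, 0, 0]
  ],
  "delta_pos": [
    [0, 0, 0],
    [0, 0, 0],
    [0, 0, 0],
    [0, 0, 0],
    [0, 0, 0],
    [0, 0, 0],
    [0, 0, 0],
    [0, 0, 0],
    [0, 0, 0],
    [0, 0, 0],
    [0, 0, 0],
    [0, 0, 0],
    [0, 0, 0]
  ],
  "gripper": [0, 0, 0, 0, 0, 0, 0, 0, 0, 0, 0, 0, 0]
}}

```text
time_s: 5.6
tool_pos: [0.5208, 0.2184, 0.3287]
tool_rot: [-180.0, 0.0, 120.5]
force: [0.5, -0.1, 0.2]
grip_width: 0.0006
grasp_force: 0.0
```

```bash
python3 - <<'E'
from h import *
o=telemetry.get_obs(); print(o['time_s'],o['tool_pos'],o['tool_rot'],np.round(o['qpos'],1))
t=eyes.read_camera('top'); s=eyes.read_camera('side')
def tri(a,b):
    A=[];B=[]
    for p,uv in((t,a),(s,b)):
        d=w(p,uv,0)-p['origin']; d/=np.linalg.norm(d); M=np.eye(3)-np.outer(d,d); A.append(M);B.append(M@p['origin'])
    return np.round(np.linalg.lstsq(np.vstack(A),np.hstack(B),rcond=None)[0],4)
print('g1top',tri((137,163),(240,100)),'g2top',tri((162,276),(151,153)),'wh',tri((153,218),(199,125)))
p=eyes.read_camera('wrist'); cv2.imwrite('pics/w1.png',p['pixels'][:,:,::-1]); print(p['origin'],p['orientation'],p['mtx'],p['D'])
np.save('w1.npy',p,allow_pickle=True)
E
```

```text
5.6 [0.52079847 0.21841164 0.32869886] [-1.79985601e+02  2.43053742e-02  1.20511689e+02] [ 24.6  12.9 -59.1  82.4  11.   90.9  -3.2]
g1top [0.6562 0.2497 0.152 ] g2top [0.3488 0.1671 0.142 ] wh [0.5027 0.1945 0.158 ]
[0.48469389 0.28237433 0.50330271] [1.64364056e+02 3.77127502e-02 3.02972579e+01] [[315.14551641   0.         284.74221701]
 [  0.         315.14551641 210.74313301]
 [  0.           0.           1.        ]] [-0.07458229  0.          0.          0.          0.        ]
```

View pics/w1.png

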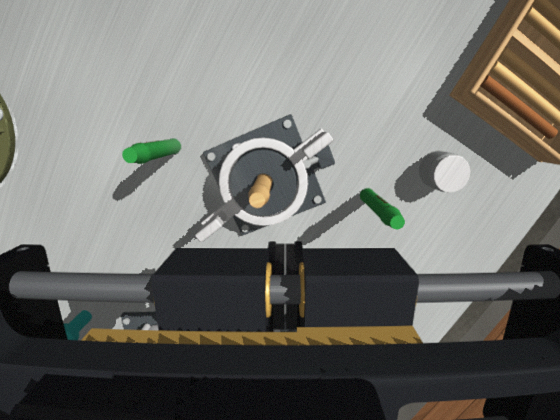

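The wrist view shows the chuck at (264,178). Paddle b is at (312,147) beside the catch at (322,160), paddle a at (205,225), and the green look-alikes at (380,205) and (150,150). I'll check the model pose with an overlay.

```bash
cat > ov.py <<'E'
from h import *
def over(p,im,ax,th,s,u0,v0):
    def pl(X,col,closed=False):
        uv=((px(p,np.array(X))-[u0,v0]+.5)*s*16).astype(np.int32); cv2.polylines(im,[uv],closed,col,1,cv2.LINE_AA,4)
    ph=np.linspace(0,2*np.pi,60)
    P=lambda r,a,z:[ax[0]+r*np.cos(a),ax[1]+r*np.sin(a),z]
    pl([P(.06,a,.048) for a in ph],(0,0,255)); pl([P(.048,a,.064) for a in ph],(255,0,0))
    for t in(th,th+np.pi):
        n=.007*np.array([-np.sin(t),np.cos(t),0])
        for z,c in((.106,(0,255,0)),(.06,(0,255,255))):
            a,b=np.array(P(.072,t,z)),np.array(P(.112,t,z)); pl([a+n,b+n,b-n,a-n],c,True)
E
python3 - <<'E'
from ov import *
ax=(.4955,.1955); th=np.radians(69)
p=np.load('w1.npy',allow_pickle=True).item()
im=np.zeros((600,800,3),np.uint8)
a=np.ascontiguousarray(cv2.resize(p['pixels'][110:250,190:345,::-1],None,fx=3.8,fy=3.8,interpolation=2)); over(p,a,ax,th,3.8,190,110)
t=eyes.read_camera('top'); t0=cv2.imread('pics/top0.png')
b=np.ascontiguousarray(cv2.resize(t0[195:255,118:203],None,fx=2.5,fy=2.5,interpolation=2)); over(t,b,ax,th,2.5,118,195)
im[:a.shape[0],:a.shape[1]]=a; im[:b.shape[0],590:590+b.shape[1]]=b[:,:210]; cv2.imwrite('pics/ov1.png',im)
E
```

```text
(no output)
```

View pics/ov1.png

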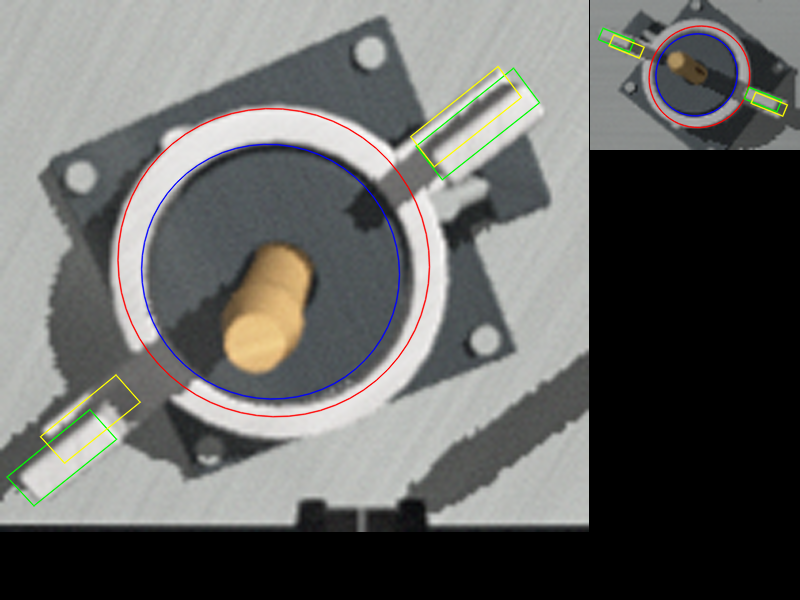

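Call:
{"method": "drive_tool", "body": {
  "angular": [
    [0, 0, 0],
    [0, 0, 0],
    [0, 0, -0.14],
    [0, 0, -0.14],
    [0, 0, -0.14],
    [0, 0, -0.14],
    [0, 0, -0.14],
    [0, 0, -0.14],
    [0, 0, -0.14],
    [0, 0, -0.14],
    [0, 0, -0.14],
    [0, 0, -0.14],
    [0, 0, -0.14],
    [0, 0, -0.14],
    [0, 0, -0.14],
    [0, 0, -0.14],
    [0, 0, -0.14],
    [0, 0, -0.14],
    [0, 0, 0]
  ],
  "delta_pos": [
    [3.5, 0.9, 0],
    [3.5, 0.9, 0],
    [0, 0, 0],
    [0, 0, 0],
    [0, 0, 0],
    [0, 0, 0],
    [0, 0, 0],
    [0, 0, 0],
    [0, 0, 0],
    [0, 0, 0],
    [0, 0, 0],
    [0, 0, 0],
    [0, 0, 0],
    [0, 0, 0],
    [0, 0, 0],
    [0, 0, 0],
    [0, 0, 0],
    [0, 0, 0],
    [0, 0, 0]
  ],
  "gripper": [0, 0, 0, 0, 0, 0, 0, 0, 0, 0, 0, 0, 0, 0, 0, 0, 0, 0, 0]
}}

```text
time_s: 7.7
tool_pos: [0.5007, 0.2885, 0.3286]
tool_rot: [-180.0, -0.0, -111.2]
force: [-0.8, 0.5, -0.2]
grip_width: 0.0005
grasp_force: 0.0
```

```bash
python3 - <<'E'
from h import *
o=telemetry.get_obs(); print(o['time_s'],o['tool_pos'],o['tool_rot'],np.round(o['qpos'],1))
E
```

```text
7.7 [0.50066415 0.28854693 0.3286255 ] [-1.79997208e+02 -1.43858336e-02 -1.11186368e+02] [ 25.4  23.  -77.3  80.4  22.5  93.9 109.6]
```

Call:
{"method": "drive_tool", "body": {
  "angular": [
    [0, 0, 0],
    [0, 0, 0],
    [0, 0, 0],
    [0, 0, 0],
    [0, 0, 0]
  ],
  "delta_pos": [
    [0, 0, 2.5],
    [0, 0, 3],
    [0, 0, 3],
    [0, 0, 3],
    [0, 0, 0]
  ],
  "gripper": [0, 0, 0, 0, 0]
}}

```text
time_s: 8.2
tool_pos: [0.499, 0.2865, 0.21]
tool_rot: [179.8, -0.3, -111.4]
force: [-0.5, -0.2, -0.4]
grip_width: 0.0006
grasp_force: 0.0
```

```bash
python3 - <<'E'
from h import *
o=telemetry.get_obs(); print(o['time_s'],o['tool_pos'],o['tool_rot'],np.round(o['qpos'],1))
s=eyes.read_camera('side'); cv2.imwrite('pics/s1.png',s['pixels'][:,:,::-1])
E
```

```text
8.2 [0.49897551 0.28648843 0.21000897] [ 179.79223327   -0.32107874 -111.35266026] [ 25.7  26.  -75.   91.9  25.2  82.2 107.1]
```

View pics/s1.png

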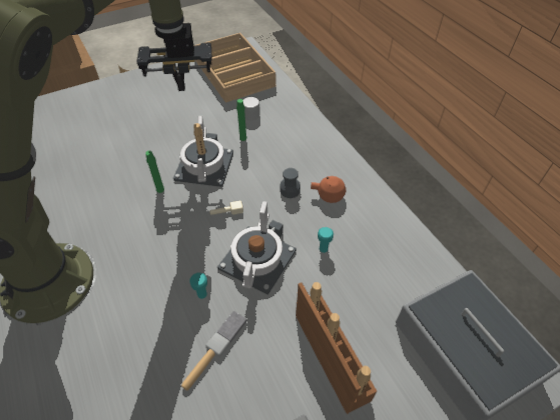

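The arm stays clear, the gripper is at (178,65) above the paddle b side, and nothing has been disturbed. I'll descend and check the forces.

Call:
{"method": "drive_tool", "body": {
  "angular": [
    [0, 0, 0],
    [0, 0, 0],
    [0, 0, 0],
    [0, 0, 0],
    [0, 0, 0],
    [0, 0, 0],
    [0, 0, 0]
  ],
  "delta_pos": [
    [0, 0, 3],
    [0, 0, 3],
    [0, 0, 2.5],
    [0, 0, 2.2],
    [0, 0, 0],
    [0, -0.4, 0],
    [0, 0, 0]
  ],
  "gripper": [0, 0, 0, 0, 0, 0, 0]
}}

```text
time_s: 8.95
tool_pos: [0.5062, 0.2878, 0.109]
tool_rot: [-179.9, 0.1, -111.2]
force: [0.1, -0.6, 0.4]
grip_width: 0.0005
grasp_force: 0.0
```

```bash
python3 - <<'E'
from ov import *
o=telemetry.get_obs(); print(o['time_s'],o['tool_pos'],o['tool_rot'],o['force'],np.round(o['qpos'],1))
p=eyes.read_camera('wrist'); cv2.imwrite('pics/w2.png',p['pixels'][:,:,::-1])
E
```

```text
8.95 [0.50624639 0.28779601 0.10898854] [-1.79865869e+02  1.46485580e-01 -1.11218445e+02] [ 0.08633809 -0.57496488  0.37294   ] [ 22.4  31.  -70.2  98.6  30.6  72.4 103.9]
```

View pics/w2.png

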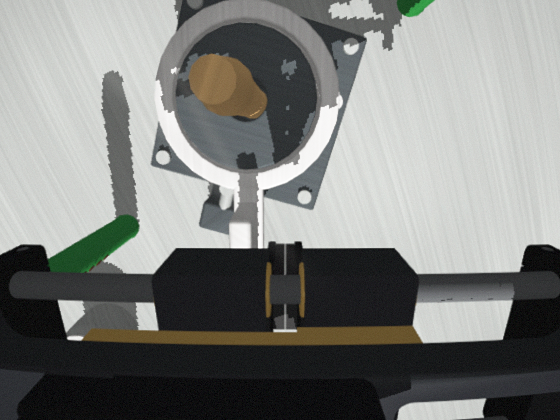

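The wrist view shows the closed fingers at (285,285), just on the anticlockwise side of paddle b at (245,225), so pushing left turns it clockwise. I'll start the arc.

Call:
{"method": "drive_tool", "body": {
  "angular": [
    [0, 0, 0],
    [0, 0, 0],
    [0, 0, 0.05],
    [0, 0, 0.05],
    [0, 0, 0.05],
    [0, 0, 0.05],
    [0, 0, 0.05],
    [0, 0, 0.05],
    [0, 0, 0.05],
    [0, 0, 0.05],
    [0, 0, 0.05],
    [0, 0, 0.05],
    [0, 0, 0]
  ],
  "delta_pos": [
    [0, 0, 0.6],
    [0, -0.2, 0],
    [-0.1, -0.44, 0],
    [-0.1, -0.44, 0],
    [-0.1, -0.44, 0],
    [-0.1, -0.44, 0],
    [-0.1, -0.44, 0],
    [-0.1, -0.44, 0],
    [-0.1, -0.44, 0],
    [-0.1, -0.44, 0],
    [-0.1, -0.44, 0],
    [-0.1, -0.44, 0],
    [0, 0, 0]
  ],
  "gripper": [0, 0, 0, 0, 0, 0, 0, 0, 0, 0, 0, 0, 0]
}}

```text
time_s: 10.3
tool_pos: [0.5485, 0.2697, 0.1007]
tool_rot: [-180.0, -0.0, -139.8]
force: [-0.4, -0.7, 0.5]
grip_width: 0.0006
grasp_force: 0.0
```

```bash
cat > st.py <<'E'
from h import *
o=telemetry.get_obs(); P=o['tool_pos']; ps=o['tool_rot'][2]; a=np.radians(ps); d=np.array([.497,.195])-P[:2]
print('t',o['time_s'],'pos',np.round(P,4),'yaw',round(ps,1),'axis in tool x,y',np.round([np.cos(a)*d[0]+np.sin(a)*d[1],np.sin(a)*d[0]-np.cos(a)*d[1]],4))
f=o['force']; print('F tool x,y,z',np.round([np.cos(a)*f[0]+np.sin(a)*f[1],np.sin(a)*f[0]-np.cos(a)*f[1],-f[2]],1),np.round(o['qpos'],1))
E
python3 st.py
```

```text
t 10.3 pos [0.5485 0.2697 0.1007] yaw -139.8 axis in tool x,y [ 0.0875 -0.0239]
F tool x,y,z [ 0.7 -0.3 -0.5] [ 18.4  31.  -61.6  94.9  28.6  71.5  81. ]
```

Call:
{"method": "drive_tool", "body": {
  "angular": [
    [0, 0, 0.05],
    [0, 0, 0.05],
    [0, 0, 0.05],
    [0, 0, 0.05],
    [0, 0, 0.05],
    [0, 0, 0.05],
    [0, 0, 0.05],
    [0, 0, 0.05],
    [0, 0, 0.05],
    [0, 0, 0.05]
  ],
  "delta_pos": [
    [-0.1, -0.44, 0],
    [-0.1, -0.44, 0],
    [-0.1, -0.44, 0],
    [-0.1, -0.44, 0],
    [-0.1, -0.44, 0],
    [-0.1, -0.44, 0],
    [-0.1, -0.44, 0],
    [-0.1, -0.44, 0],
    [-0.1, -0.44, 0],
    [-0.1, -0.44, 0]
  ],
  "gripper": [0, 0, 0, 0, 0, 0, 0, 0, 0, 0]
}}

```text
time_s: 11.3
tool_pos: [0.5764, 0.2363, 0.1007]
tool_rot: [180.0, -0.0, -168.4]
force: [1.0, -0.5, -0.4]
grip_width: 0.0004
grasp_force: 0.0
```

```bash
python3 st.py; python3 - <<'E'
from h import *
p=eyes.read_camera('wrist'); cv2.imwrite('pics/w3.png',p['pixels'][:,:,::-1])
E
```

```text
t 11.3 pos [0.5764 0.2363 0.1007] yaw -168.4 axis in tool x,y [ 0.0861 -0.0245]
F tool x,y,z [-0.9 -0.7  0.4] [ 17.4  29.4 -55.   93.2  25.2  70.7  58.9]
```

View pics/w3.png

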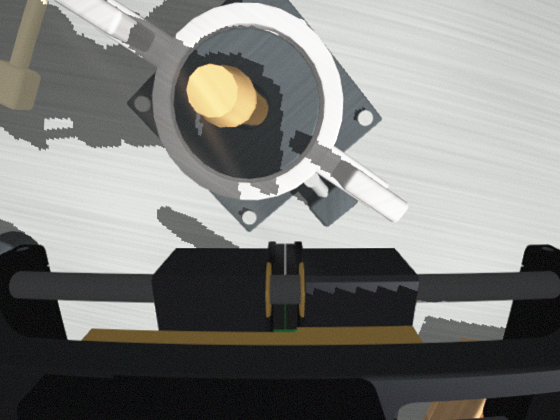

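The fingers are past the paddle but it hasn't moved: it is still beside the catch at (365,185). I'll check the geometry numerically.

```bash
python3 - <<'E'
from ov import *
p=eyes.read_camera('wrist'); o=telemetry.get_obs(); T=o['tool_pos']
print('cam',p['origin'],p['orientation'],T)
print('tcp',px(p,T),'tip',px(p,T-[0,0,.014]))
ax=np.array([.497,.195])
for th in (69,60,75):
    t=np.radians(th); u=np.array([np.cos(t),np.sin(t)])
    print(th,[np.round(px(p,np.r_[ax+r*u,.106])[0]).tolist() for r in(.072,.112)])
print('axis .064',px(p,np.r_[ax,.064]), 'whistle top',px(p,np.r_[ax,.162]))
im=np.ascontiguousarray(p['pixels'][:,:,::-1]); over(p,im,ax,np.radians(69),1,0,0); cv2.imwrite('pics/ov2.png',im)
E
```

```text
cam [0.50586874 0.2210166  0.27529695] [1.64425148e+02 5.72747469e-02 1.01391986e+02] [0.5768066  0.23555962 0.10064235]
tcp [[285.44571958 249.08511721]] tip [[285.42075282 240.64561538]]
69 [[354.0, 171.0], [411.0, 209.0]]
60 [[340.0, 187.0], [390.0, 233.0]]
75 [[361.0, 159.0], [423.0, 191.0]]
axis .064 [[247.99824062 101.38421825]] whistle top [[215.26410835  82.15290721]]
```

View pics/ov2.png

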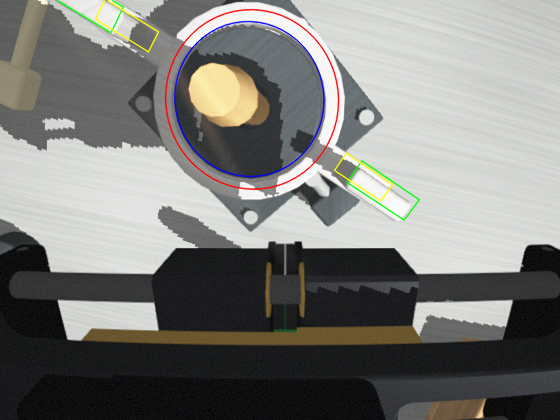

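Call:
{"method": "drive_tool", "body": {
  "angular": [
    [0, 0, 0],
    [0, 0, -0.1],
    [0, 0, -0.1],
    [0, 0, -0.1],
    [0, 0, -0.1],
    [0, 0, -0.1],
    [0, 0, -0.1],
    [0, 0, -0.1],
    [0, 0, -0.1],
    [0, 0, -0.1],
    [0, 0, -0.1],
    [0, 0, 0],
    [0, 0, 0]
  ],
  "delta_pos": [
    [0, 0, -4],
    [0.29, 0.85, 0],
    [0.29, 0.85, 0],
    [0.29, 0.85, 0],
    [0.29, 0.85, 0],
    [0.29, 0.85, 0],
    [0.29, 0.85, 0],
    [0.29, 0.85, 0],
    [0.29, 0.85, 0],
    [0.29, 0.85, 0],
    [0.29, 0.85, 0],
    [0, 0.5, 0],
    [0, 0, 0]
  ],
  "gripper": [0, 0, 0, 0, 0, 0, 0, 0, 0, 0, 0, 0, 0]
}}

```text
time_s: 12.7
tool_pos: [0.4996, 0.2865, 0.1408]
tool_rot: [180.0, 0.0, -111.1]
force: [-0.3, -0.4, 0.2]
grip_width: 0.0002
grasp_force: 0.0
```

```bash
python3 st.py; cat > est.py <<'E'
from h import *
def paddle_mask(p,th,ax=(.497,.195)):
    m=np.zeros((420,560),np.uint8)
    for t in(th,th+np.pi):
        u=np.array([np.cos(t),np.sin(t)]); n=np.array([-u[1],u[0]])*.007
        X=[np.r_[np.array(ax)+r*u+s*n,z] for r in(.072,.112) for s in(-1,1) for z in(.058,.106)]
        cv2.fillConvexPoly(m,cv2.convexHull(px(p,np.array(X)).astype(np.float32)).astype(np.int32),1)
    return m>0
def est(name):
    p=eyes.read_camera(name); best=[]
    for t in('left_paddle_a','left_collar'):
        for d in models.cut_out(p,t)[:2]:
            M=d['pixels']; sc=[]
            for th in range(0,180,2):
                m=paddle_mask(p,np.radians(th)); sc.append((M&m).sum()/max(m.sum(),1))
            i=np.argsort(sc)[::-1][:3]; best.append((t,round(d['p'],2),np.round(d['centre']).tolist(),int(M.sum()),[(int(2*k),round(float(sc[k]),2)) for k in i]))
    return best
if __name__=='__main__':
    import sys
    for n in sys.argv[1:]:
        for b in est(n): print(n,b)
E
python3 est.py wrist side top
```

```text
t 12.7 pos [0.4996 0.2865 0.1408] yaw -111.1 axis in tool x,y [ 0.0863 -0.0306]
F tool x,y,z [ 0.4  0.2 -0.2] [ 23.8  28.3 -71.6  97.3  27.8  74.9 105.6]
wrist ('left_paddle_a', 0.67, [223.0, 166.0], 10549, [(68, 0.79), (66, 0.74), (70, 0.74)])
side ('left_paddle_a', 0.67, [199.0, 160.0], 474, [(70, 0.57), (68, 0.57), (72, 0.51)])
side ('left_collar', 0.94, [198.0, 162.0], 810, [(68, 0.67), (66, 0.65), (64, 0.63)])
top ('left_paddle_a', 0.86, [176.0, 216.0], 569, [(68, 0.69), (66, 0.67), (70, 0.66)])
top ('left_collar', 0.68, [176.0, 213.0], 653, [(68, 0.71), (66, 0.69), (70, 0.66)])
top ('left_collar', 0.25, [168.0, 218.0], 1952, [(66, 0.73), (68, 0.72), (64, 0.68)])
```

Call:
{"method": "drive_tool", "body": {
  "angular": [
    [0, 0, 0],
    [0, 0, 0],
    [0, 0, 0],
    [0, 0, 0],
    [0, 0, 0],
    [0, 0, 0.05],
    [0, 0, 0.05],
    [0, 0, 0.05],
    [0, 0, 0.05]
  ],
  "delta_pos": [
    [0, 0, 2],
    [0, 0, 2],
    [0, 0, 1.6],
    [0, -0.4, 0],
    [0, -0.4, 0],
    [-0.1, -0.44, 0],
    [-0.1, -0.44, 0],
    [-0.1, -0.44, 0],
    [-0.1, -0.44, 0]
  ],
  "gripper": [0, 0, 0, 0, 0, 0, 0, 0, 0]
}}

```text
time_s: 14.05
tool_pos: [0.5259, 0.2798, 0.0859]
tool_rot: [180.0, 0.1, -122.7]
force: [-1.7, 0.4, -0.4]
grip_width: 0.0002
grasp_force: 0.7
```

```bash
python3 st.py;python3 est.py wrist side top
```

```text
t 14.05 pos [0.5259 0.2798 0.0859] yaw -122.7 axis in tool x,y [ 0.087  -0.0214]
F tool x,y,z [0.6 1.7 0.4] [ 19.6  31.7 -64.8  97.9  30.4  70.1  94.7]
wrist ('left_paddle_a', 0.62, [295.0, 167.0], 14178, [(62, 0.35), (60, 0.34), (64, 0.31)])
wrist ('left_collar', 0.77, [309.0, 150.0], 14952, [(62, 0.35), (60, 0.34), (64, 0.32)])
side ('left_paddle_a', 0.73, [198.0, 156.0], 657, [(62, 0.77), (64, 0.73), (60, 0.73)])
side ('left_paddle_a', 0.54, [364.0, 378.0], 256, [(178, 0.0), (176, 0.0), (174, 0.0)])
side ('left_collar', 0.7, [203.0, 162.0], 871, [(62, 0.81), (60, 0.78), (64, 0.77)])
top ('left_paddle_a', 0.6, [176.0, 218.0], 480, [(62, 0.46), (60, 0.44), (64, 0.43)])
top ('left_paddle_a', 0.6, [396.0, 220.0], 1639, [(178, 0.0), (176, 0.0), (174, 0.0)])
top ('left_collar', 0.75, [398.0, 218.0], 1745, [(178, 0.0), (176, 0.0), (174, 0.0)])
top ('left_collar', 0.62, [178.0, 218.0], 435, [(62, 0.47), (60, 0.46), (58, 0.45)])
```

Contact works at this depth: the paddle moved to about 62°, with 1.7 N. To keep the gripper body off the green look-alike, I'll lift, open slightly and straddle the paddle closer in, with a slight inward tilt.

Call:
{"method": "drive_tool", "body": {
  "angular": [
    [0, 0, 0],
    [0, 0, 0],
    [0, 0, 0],
    [0, 0, 0],
    [0, 0, 0]
  ],
  "delta_pos": [
    [0, 0.4, 0],
    [0, 0, -3],
    [0, 0, -3],
    [0, 0, 0],
    [0, 0, 0]
  ],
  "gripper": [0, 0, 2.4, 2.4, 2.4]
}}

```text
time_s: 15.0
tool_pos: [0.5223, 0.2811, 0.145]
tool_rot: [-179.9, 0.0, -122.6]
force: [-0.4, 0.3, -0.7]
grip_width: 0.0169
grasp_force: 0.0
```

```bash
python3 st.py;python3 est.py wrist side top
```

```text
t 15.0 pos [0.5223 0.2811 0.145 ] yaw -122.6 axis in tool x,y [ 0.0862 -0.0251]
F tool x,y,z [-0.   0.5  0.7] [ 21.6  28.3 -67.7  94.7  27.1  75.4  96.7]
wrist ('left_paddle_a', 0.9, [306.0, 134.0], 10193, [(64, 0.82), (66, 0.77), (62, 0.74)])
wrist ('left_collar', 0.8, [298.0, 147.0], 10657, [(64, 0.81), (66, 0.76), (62, 0.73)])
side ('left_paddle_a', 0.94, [197.0, 157.0], 611, [(64, 0.68), (66, 0.66), (62, 0.63)])
side ('left_collar', 0.55, [200.0, 161.0], 907, [(64, 0.78), (62, 0.77), (60, 0.73)])
top ('left_paddle_a', 0.95, [174.0, 215.0], 557, [(62, 0.61), (64, 0.61), (60, 0.54)])
top ('left_collar', 0.79, [174.0, 215.0], 600, [(62, 0.62), (64, 0.61), (60, 0.57)])
```

Call:
{"method": "drive_tool", "body": {
  "angular": [
    [0, 0, 0],
    [0, 0, -0.115],
    [0, -0.12, 0],
    [0, 0, 0],
    [0, 0, 0]
  ],
  "delta_pos": [
    [0.47, -1.56, 0],
    [0, 0, 0],
    [0, 0, 0],
    [0, 0, 0],
    [0, 0, 0]
  ],
  "gripper": [2.4, 2.4, 2.4, 2.4, 2.4]
}}

```text
time_s: 15.95
tool_pos: [0.534, 0.2661, 0.1446]
tool_rot: [-180.0, 6.8, -116.2]
force: [0.1, 0.2, -0.0]
grip_width: 0.0239
grasp_force: 0.0
```

```bash
python3 st.py; python3 -c "
from h import *
o=telemetry.get_obs();print(o['tool_rot'],o['grip_width'])";python3 est.py wrist
```

```text
t 15.95 pos [0.534  0.2661 0.1446] yaw -116.2 axis in tool x,y [0.0802 0.0017]
F tool x,y,z [-0.2  0.   0. ] [ 32.5  26.6 -73.3  99.2  24.4  67.9 107.8]
[-179.95758215    6.76645989 -116.22598576] 0.023891656810538963
wrist ('left_paddle_a', 0.9, [307.0, 160.0], 11505, [(62, 0.93), (64, 0.89), (60, 0.79)])
wrist ('left_collar', 0.82, [291.0, 162.0], 11812, [(62, 0.92), (64, 0.89), (60, 0.78)])
```

Call:
{"method": "drive_tool", "body": {
  "angular": [
    [0, 0, 0],
    [0, 0, 0],
    [0, 0, 0],
    [0, 0, 0]
  ],
  "delta_pos": [
    [0.24, 0, 2],
    [0.24, 0, 2],
    [0.2, 0, 1.6],
    [0, 0, 0]
  ],
  "gripper": [2.4, 2.4, 2.4, 2.4]
}}

```text
time_s: 16.5
tool_pos: [0.5309, 0.2693, 0.0862]
tool_rot: [179.9, 6.7, -115.9]
force: [-0.1, -0.1, -0.5]
grip_width: 0.0241
grasp_force: 0.0
```

```bash
python3 st.py; python3 est.py wrist
```

```text
t 16.5 pos [0.5309 0.2693 0.0862] yaw -115.9 axis in tool x,y [ 0.0816 -0.0019]
F tool x,y,z [0.1 0.  0.5] [ 29.3  29.7 -69.8 102.8  27.8  62.5 105.6]
wrist ('left_paddle_a', 0.7, [278.0, 184.0], 15709, [(62, 0.63), (64, 0.62), (60, 0.53)])
wrist ('left_collar', 0.71, [283.0, 182.0], 16863, [(62, 0.65), (64, 0.65), (60, 0.55)])
```

Call:
{"method": "drive_tool", "body": {
  "angular": [
    [0, 0, 0],
    [0.0071, 0, 0.0596],
    [0.0071, 0, 0.0596],
    [0.0071, 0, 0.0596],
    [0.0071, 0, 0.0596],
    [0.0071, 0, 0.0596],
    [0.0071, 0, 0.0596],
    [0.0071, 0, 0.0596],
    [0.0071, 0, 0.0596]
  ],
  "delta_pos": [
    [0, 0, 0],
    [0.015, -0.49, 0],
    [0.015, -0.49, 0],
    [0.015, -0.49, 0],
    [0.015, -0.49, 0],
    [0.015, -0.49, 0],
    [0.015, -0.49, 0],
    [0.015, -0.49, 0],
    [0.015, -0.49, 0]
  ],
  "gripper": [1.6, 1.6, 1.6, 1.6, 1.6, 1.6, 1.6, 1.6, 1.6]
}}

```text
time_s: 17.55
tool_pos: [0.5628, 0.2453, 0.0893]
tool_rot: [179.9, 7.0, -143.6]
force: [-0.9, 2.3, 0.0]
grip_width: 0.0157
grasp_force: 0.8
```

```bash
python3 st.py; python3 est.py wrist side
```

```text
t 17.55 pos [0.5628 0.2453 0.0893] yaw -143.6 axis in tool x,y [ 0.0829 -0.0015]
F tool x,y,z [-0.7  2.4 -0. ] [ 25.7  26.1 -62.2 101.7  25.9  60.5  82. ]
wrist ('left_paddle_a', 0.67, [313.0, 174.0], 15579, [(38, 0.65), (36, 0.59), (40, 0.57)])
wrist ('left_collar', 0.62, [324.0, 172.0], 15586, [(38, 0.64), (36, 0.57), (40, 0.56)])
side ('left_paddle_a', 0.61, [196.0, 160.0], 756, [(40, 0.69), (42, 0.68), (38, 0.66)])
side ('left_collar', 0.75, [290.0, 179.0], 447, [(178, 0.0), (176, 0.0), (174, 0.0)])
side ('left_collar', 0.73, [204.0, 164.0], 853, [(40, 0.7), (42, 0.68), (38, 0.66)])
```

Call:
{"method": "drive_tool", "body": {
  "angular": [
    [0.0071, 0, 0.0596],
    [0.0071, 0, 0.0596],
    [0.0071, 0, 0.0596],
    [0.0071, 0, 0.0596],
    [0.0071, 0, 0.0596],
    [0.0071, 0, 0.0596],
    [0.0071, 0, 0.0596],
    [0.0071, 0, 0.0596],
    [0.0071, 0, 0.0596],
    [0.0071, 0, 0.0596]
  ],
  "delta_pos": [
    [0.03, -0.49, 0.05],
    [0.03, -0.49, 0.05],
    [0.03, -0.49, 0.05],
    [0.03, -0.49, 0.05],
    [0.03, -0.49, 0.05],
    [0.03, -0.49, 0.03],
    [0.03, -0.49, 0.03],
    [0.03, -0.49, 0.03],
    [0.03, -0.49, 0.03],
    [0.03, -0.49, 0.03]
  ],
  "gripper": [1.6, 1.6, 1.6, 1.6, 1.6, 1.6, 1.6, 1.6, 1.6, 1.6]
}}

```text
time_s: 18.85
tool_pos: [0.5778, 0.1986, 0.0842]
tool_rot: [179.9, 6.9, -178.0]
force: [0.0, 1.3, 0.5]
grip_width: 0.0161
grasp_force: 0.8
```

```bash
python3 st.py; python3 est.py wrist side; python3 - <<'E'
from h import *
t=eyes.read_camera('top')
for d in models.search_frame(t,'whistle'): print(np.round(d['centre']),round(d['p'],2))
E
```

```text
t 18.85 pos [0.5778 0.1986 0.0842] yaw -178.0 axis in tool x,y [ 0.0809 -0.0007]
F tool x,y,z [-0.1  1.3 -0.5] [ 21.9  22.3 -53.5 102.4  24.2  59.6  52. ]
wrist ('left_paddle_a', 0.69, [287.0, 186.0], 16392, [(2, 0.63), (4, 0.63), (6, 0.52)])
wrist ('left_paddle_a', 0.53, [74.0, 309.0], 841, [(178, 0.0), (176, 0.0), (174, 0.0)])
wrist ('left_collar', 0.67, [319.0, 179.0], 17231, [(2, 0.64), (4, 0.64), (6, 0.53)])
side ('left_paddle_a', 0.93, [188.0, 160.0], 811, [(6, 0.65), (2, 0.64), (178, 0.63)])
side ('left_paddle_a', 0.72, [320.0, 296.0], 185, [(178, 0.0), (176, 0.0), (174, 0.0)])
side ('left_collar', 0.85, [201.0, 163.0], 1022, [(6, 0.59), (2, 0.58), (8, 0.58)])
side ('left_collar', 0.66, [258.0, 264.0], 1065, [(178, 0.0), (176, 0.0), (174, 0.0)])
[146. 170.] 0.47
[432. 212.] 0.19
```

Call:
{"method": "drive_tool", "body": {
  "angular": [
    [0.0071, 0, 0.0596],
    [0.0071, 0, 0.0596],
    [0.0071, 0, 0.0596],
    [0.0071, 0, 0.0596],
    [0.0071, 0, 0.0596],
    [0.0071, 0, 0.0596],
    [0.0071, 0, 0.0596],
    [0.0071, 0, 0.0596],
    [0.0071, 0, 0.0596]
  ],
  "delta_pos": [
    [0.015, -0.49, 0],
    [0.015, -0.49, 0],
    [0.015, -0.49, 0],
    [0.015, -0.49, 0],
    [0.015, -0.49, 0],
    [0.015, -0.49, 0],
    [0.015, -0.49, 0],
    [0.015, -0.49, 0],
    [0.015, -0.49, 0]
  ],
  "gripper": [1.6, 1.6, 1.6, 1.6, 1.6, 1.6, 1.6, 1.6, 1.6]
}}

```text
time_s: 20.15
tool_pos: [0.5676, 0.1558, 0.0838]
tool_rot: [179.9, 6.8, 151.1]
force: [0.9, 0.8, 0.9]
grip_width: 0.0163
grasp_force: 0.8
```

```bash
python3 st.py
```

```text
t 20.15 pos [0.5676 0.1558 0.0838] yaw 151.1 axis in tool x,y [0.0808 0.0001]
F tool x,y,z [-0.4  1.1 -0.9] [ 19.3  18.8 -47.1 104.   22.   60.7  24.8]
```

Call:
{"method": "drive_tool", "body": {
  "angular": [
    [0.0047, 0, 0.0397],
    [0.0047, 0, 0.0397],
    [0.0047, 0, 0.0397],
    [0.0047, 0, 0.0397],
    [0.0047, 0, 0.0397],
    [0.0047, 0, 0.0397],
    [0.0047, 0, 0.0397],
    [0.0047, 0, 0.0397],
    [0.0047, 0, 0.0397],
    [0.0047, 0, 0.0397]
  ],
  "delta_pos": [
    [0.007, -0.33, 0],
    [0.007, -0.33, 0],
    [0.007, -0.33, 0],
    [0.007, -0.33, 0],
    [0.007, -0.33, 0],
    [0.007, -0.33, 0],
    [0.007, -0.33, 0],
    [0.007, -0.33, 0],
    [0.007, -0.33, 0],
    [0.007, -0.33, 0]
  ],
  "gripper": [1.6, 1.6, 1.6, 1.6, 1.6, 1.6, 1.6, 1.6, 1.6, 1.6]
}}

```text
time_s: 21.15
tool_pos: [0.5483, 0.1333, 0.0838]
tool_rot: [179.5, 6.7, 128.3]
force: [7.1, 5.6, -5.9]
grip_width: 0.0158
grasp_force: 4.6
```

```bash
python3 st.py
```

```text
t 21.15 pos [0.5483 0.1333 0.0838] yaw 128.3 axis in tool x,y [ 0.0802 -0.0021]
F tool x,y,z [-0.   9.1  5.9] [ 17.7  16.1 -43.4 105.8  19.8  61.7   4.5]
```

Load is rising as expected (9 N). I'll go on past the crest.

Call:
{"method": "drive_tool", "body": {
  "angular": [
    [0.0047, 0, 0.0397],
    [0.0047, 0, 0.0397],
    [0.0047, 0, 0.0397],
    [0.0047, 0, 0.0397],
    [0.0047, 0, 0.0397],
    [0.0047, 0, 0.0397]
  ],
  "delta_pos": [
    [0.007, -0.33, 0],
    [0.007, -0.33, 0],
    [0.007, -0.33, 0],
    [0.007, -0.33, 0],
    [0.007, -0.33, 0],
    [0.007, -0.33, 0]
  ],
  "gripper": [1.6, 1.6, 1.6, 1.6, 1.6, 1.6]
}}

```text
time_s: 21.75
tool_pos: [0.5327, 0.1232, 0.0839]
tool_rot: [179.4, 6.6, 114.5]
force: [4.4, 3.2, -2.9]
grip_width: 0.0156
grasp_force: 2.2
```

```bash
python3 st.py
```

```text
t 21.75 pos [0.5327 0.1232 0.0839] yaw 114.5 axis in tool x,y [ 0.0801 -0.0027]
F tool x,y,z [1.1 5.4 2.9] [ 16.7  14.5 -41.6 106.9  18.3  62.6  -7.9]
```

Call:
{"method": "drive_tool", "body": {
  "angular": [
    [0.0047, 0, 0.0397],
    [0.0047, 0, 0.0397],
    [0.0047, 0, 0.0397],
    [0, 0, 0],
    [0, 0, 0]
  ],
  "delta_pos": [
    [0.007, -0.33, 0],
    [0.007, -0.33, 0],
    [0.007, -0.33, 0],
    [0, 0, 0],
    [0, 0, 0]
  ],
  "gripper": [1.6, 1.6, 1.6, 1.6, 1.6]
}}

```text
time_s: 22.25
tool_pos: [0.5231, 0.1193, 0.084]
tool_rot: [179.5, 6.6, 107.7]
force: [7.5, 4.5, -4.0]
grip_width: 0.0161
grasp_force: 4.6
```

```bash
python3 st.py
```

```text
t 22.25 pos [0.5231 0.1193 0.084 ] yaw 107.7 axis in tool x,y [ 0.08   -0.0018]
F tool x,y,z [2.  8.5 4. ] [ 16.3  13.7 -40.8 107.6  17.5  63.2 -14. ]
```

Call:
{"method": "drive_tool", "body": {
  "angular": [
    [-0.0071, 0, -0.0596],
    [-0.0071, 0, -0.0596],
    [0, 0, 0],
    [0, 0, 0],
    [0, 0, 0],
    [0, 0, 0],
    [0, 0, 0],
    [0, 0, 0],
    [0, 0, 0]
  ],
  "delta_pos": [
    [0.015, 0.49, 0],
    [0.015, 0.49, 0],
    [0, 0, 0],
    [0, 0, 0],
    [0, 0, 0],
    [0, 0, 0],
    [0, 0, 0],
    [0, 0, 0],
    [0, 0, 0]
  ],
  "gripper": [1.6, 1.6, 6, 6, 6, 6, 6, 6, 6]
}}

```text
time_s: 23.15
tool_pos: [0.5289, 0.1198, 0.0831]
tool_rot: [180.0, 6.8, 114.5]
force: [0.6, 1.4, 1.1]
grip_width: 0.0582
grasp_force: 0.9
```

```bash
python3 st.py; python3 est.py wrist side
```

```text
t 23.15 pos [0.5289 0.1198 0.0831] yaw 114.5 axis in tool x,y [0.0816 0.0022]
F tool x,y,z [ 1.   1.1 -1.1] [ 16.8  14.5 -41.5 107.1  18.3  63.1  -7.8]
wrist ('left_paddle_a', 0.83, [349.0, 161.0], 16314, [(128, 0.65), (130, 0.6), (126, 0.59)])
wrist ('left_collar', 0.93, [368.0, 134.0], 16411, [(128, 0.63), (126, 0.59), (130, 0.58)])
side ('left_paddle_a', 0.95, [214.0, 155.0], 706, [(126, 0.78), (124, 0.74), (128, 0.74)])
side ('left_collar', 0.75, [204.0, 161.0], 1028, [(126, 0.86), (128, 0.83), (124, 0.82)])
side ('left_collar', 0.59, [203.0, 160.0], 826, [(126, 0.84), (128, 0.81), (124, 0.8)])
```

Call:
{"method": "drive_tool", "body": {
  "angular": [
    [0, 0, 0],
    [0, 0, 0],
    [0, 0, 0],
    [0, 0, 0],
    [0, 0, 0],
    [0, 0, 0],
    [0, 0, 0],
    [0, 0, 0]
  ],
  "delta_pos": [
    [0, 0.8, 0],
    [0, 0.4, 0],
    [0, 0, 0],
    [-0.36, 0, -3],
    [-0.36, 0, -3],
    [-0.5, 0, -4],
    [-0.5, 0, -4],
    [0, 0, 0]
  ],
  "gripper": [6.4, 6.4, 6.4, 6.4, 6.4, 6.4, 6.4, 6.4]
}}

```text
time_s: 24.25
tool_pos: [0.5432, 0.1257, 0.2303]
tool_rot: [179.4, 6.9, 114.4]
force: [-0.6, 0.7, -0.3]
grip_width: 0.064
grasp_force: 0.0
```

```bash
python3 st.py; python3 est.py wrist side top; python3 - <<'E'
from ov import *
p=eyes.read_camera('wrist');s=eyes.read_camera('side')
im=np.zeros((600,800,3),np.uint8)
im[:420,:480]=p['pixels'][:,40:520,::-1]
im[:480,485:]=cv2.resize(s['pixels'][90:300,140:278,::-1],(315,480),interpolation=2)
cv2.imwrite('pics/fin.png',im)
E
```

```text
t 24.25 pos [0.5432 0.1257 0.2303] yaw 114.4 axis in tool x,y [ 0.0822 -0.0135]
F tool x,y,z [ 0.9 -0.2  0.3] [ 18.6   8.4 -42.7  95.2  12.9  78.1  -1.9]
wrist ('left_paddle_a', 0.8, [318.0, 96.0], 6734, [(132, 0.93), (134, 0.85), (130, 0.82)])
wrist ('left_collar', 0.67, [318.0, 80.0], 7368, [(132, 0.95), (134, 0.86), (130, 0.84)])
side ('left_paddle_a', 0.73, [216.0, 158.0], 813, [(132, 0.8), (130, 0.8), (128, 0.79)])
side ('left_collar', 0.7, [200.0, 164.0], 1016, [(132, 0.83), (130, 0.83), (128, 0.83)])
side ('left_collar', 0.63, [330.0, 188.0], 665, [(178, 0.0), (176, 0.0), (174, 0.0)])
top ('left_paddle_a', 0.47, [178.0, 230.0], 168, [(130, 0.2), (132, 0.18), (128, 0.18)])
top ('left_collar', 0.76, [180.0, 231.0], 155, [(130, 0.21), (128, 0.2), (132, 0.19)])
```

View pics/fin.png

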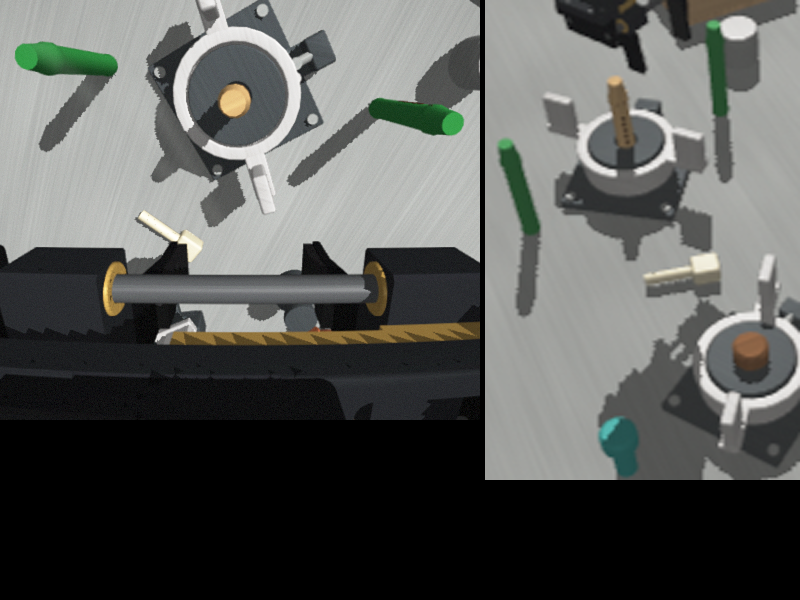

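The final view shows paddle b at crop (262,185), 102° clockwise of the catch at (320,50). That matches the expected 101.5° for locked. The whistle is upright, the right chuck and its plug are unchanged, and the gripper is clear at z = 0.23.

```bash
python3 -c "
from cell import env
print(env.sign_off())"
```

```text
the job is handed in; nothing more can be done
None
```

I turned the left chuck's collar, the one holding the maple whistle, past its catch to the locked position and let go. The paddle angle in the last images fits locked. The whistle is still upright, the right chuck with its dust plug is unchanged, and the job is handed in; no verdict was returned.

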